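# Cover the wax trees with their casting flasks

## Task

Take the three bright steel casting flasks and lower each one gently, without dropping it, over the wax tree on the rubber base of its own size (small on small, medium on medium, large on large): first the small one, then the medium, last the large. Leave each standing upright, flat on its base and centred on it, and do not move the two rust-brown flasks or the green bur bowl.

Things in the scene. Friction and masses are not known exactly. Their poses are not given: they have to be found in the camera images.
- flask_small: the small casting flask: a loose bright steel tube, open at both ends, with rows of dark vent holes, standing upright; 40 mm outside diameter, 35 mm inside, 50 mm tall, about 140 g. Origin on its axis at the lower end, z along the axis (up)
- flask_medium: the medium casting flask: a loose bright steel tube, open at both ends, with rows of dark vent holes, standing upright; 52 mm outside diameter, 47 mm inside, 60 mm tall, about 220 g. Origin on its axis at the lower end, z along the axis (up)
- flask_large: the large casting flask: a loose bright steel tube, open at both ends, with rows of dark vent holes, standing upright; 66 mm outside diameter, 61 mm inside, 72 mm tall, about 340 g. Origin on its axis at the lower end, z along the axis (up)
- base_small: the small sprue base: a round black rubber disc fixed to the bench, 56 mm diameter and 12 mm thick with a flat top, with a stiff turquoise wax tree in its middle that rises 32 mm above the disc's top and reaches at most 8 mm from the axis; takes the small flask. Origin on its axis at the underside (bench level), z up
- base_medium: the medium sprue base: a round black rubber disc fixed to the bench, 72 mm diameter and 12 mm thick with a flat top, with a stiff turquoise wax tree in its middle that rises 42 mm above the disc's top and reaches at most 12 mm from the axis; takes the medium flask. Origin on its axis at the underside (bench level), z up
- base_large: the large sprue base: a round black rubber disc fixed to the bench, 90 mm diameter and 12 mm thick with a flat top, with a stiff turquoise wax tree in its middle that rises 52 mm above the disc's top and reaches at most 16 mm from the axis; takes the large flask. Origin on its axis at the underside (bench level), z up
- rusty_small: a loose scaled flask, rust brown all over, 40 mm outside diameter, 50 mm tall, standing upright; to be left alone. Origin on its axis at the lower end
- rusty_large: a loose scaled flask, rust brown all over, 66 mm outside diameter, 72 mm tall, standing upright; to be left alone. Origin on its axis at the lower end
- bur_bowl: a loose mint green bowl full of small burs, 76 mm diameter, 55 mm tall with the burs; to be left alone. Origin at the centre of its underside
Mind the look-alikes: they are no part of the job. What is shaped like the flask_small but blue, purple or yellow is not meant.

How it is judged (in metres and radians):
On the way, in this order (a step that is already met when the one before it is completed fails the run):
1. the small steel flask stands released, upright and centred on the small base, over its wax tree (horizontal distance between flask_small and base_small below 0.01 m and z of flask_small in the frame of base_small between 0.008 and 0.016 m and angle between flask_small's own z axis and vertical below 0.1 rad and contact force between the fingers and flask_small below 0.1 N and linear speed of flask_small below 0.02 m/s and angular speed of flask_small below 0.2 rad/s), for 0.2 s.
2. the medium steel flask stands released, upright and centred on the medium base, over its wax tree (horizontal distance between flask_medium and base_medium below 0.01 m and z of flask_medium in the frame of base_medium between 0.008 and 0.016 m and angle between flask_medium's own z axis and vertical below 0.1 rad and contact force between the fingers and flask_medium below 0.1 N and linear speed of flask_medium below 0.02 m/s and angular speed of flask_medium below 0.2 rad/s), for 0.2 s.
3. the large steel flask stands released, upright and centred on the large base, over its wax tree (horizontal distance between flask_large and base_large below 0.01 m and z of flask_large in the frame of base_large between 0.008 and 0.016 m and angle between flask_large's own z axis and vertical below 0.1 rad and contact force between the fingers and flask_large below 0.1 N and linear speed of flask_large below 0.02 m/s and angular speed of flask_large below 0.2 rad/s), for 0.2 s.
At the end, for the whole second after the job is handed in: Each steel flask stands on the base of its own size, over the wax tree: axis within 10 mm of the base's axis, lower end on the disc's top (within 4 mm), upright within 0.1 rad, released and at rest; the rust-brown flasks and the bur bowl are within 15 mm of where they stood (all of step 1 and all of step 2 and all of step 3 and distance of each of rusty_small, rusty_large, bur_bowl from where it was at the start of the episode below 0.015 m); the robot touches nothing.
It fails at once if a rust-brown flask or the bur bowl is moved by more than 15 mm (distance of any of rusty_small, rusty_large, bur_bowl from where it was at the start of the episode above 0.015 m).
It fails at once if the small flask falls on to a base (faster than 0.5 m/s within 40 mm of its top) ((horizontal distance between flask_small and base_small below 0.03 m and z of flask_small in the frame of base_small below 0.052 m and linear speed of flask_small above 0.5 m/s) or (horizontal distance between flask_small and base_medium below 0.03 m and z of flask_small in the frame of base_medium below 0.052 m and linear speed of flask_small above 0.5 m/s) or (horizontal distance between flask_small and base_large below 0.03 m and z of flask_small in the frame of base_large below 0.052 m and linear speed of flask_small above 0.5 m/s)).
It fails at once if the medium flask falls on to a base (faster than 0.5 m/s within 40 mm of its top) ((horizontal distance between flask_medium and base_small below 0.03 m and z of flask_medium in the frame of base_small below 0.052 m and linear speed of flask_medium above 0.5 m/s) or (horizontal distance between flask_medium and base_medium below 0.03 m and z of flask_medium in the frame of base_medium below 0.052 m and linear speed of flask_medium above 0.5 m/s) or (horizontal distance between flask_medium and base_large below 0.03 m and z of flask_medium in the frame of base_large below 0.052 m and linear speed of flask_medium above 0.5 m/s)).
It fails at once if the large flask falls on to a base (faster than 0.5 m/s within 40 mm of its top) ((horizontal distance between flask_large and base_small below 0.03 m and z of flask_large in the frame of base_small below 0.052 m and linear speed of flask_large above 0.5 m/s) or (horizontal distance between flask_large and base_medium below 0.03 m and z of flask_large in the frame of base_medium below 0.052 m and linear speed of flask_large above 0.5 m/s) or (horizontal distance between flask_large and base_large below 0.03 m and z of flask_large in the frame of base_large below 0.052 m and linear speed of flask_large above 0.5 m/s)).
It also fails if it takes over 83 s, if anything falls off the work surface, if the arm or the gripper's body presses on something with over 40 N, if the wrist force passes 120 N, or if a joint passes its speed limit or range.

## Robot

A 6-joint arm with a two-finger parallel gripper is mounted at the origin on the work surface. World frame = base frame: x ahead of the robot, y to its left, z up, the work surface at z = 0. Lengths are in mm, angles in rad, forces in N, time in s.
With the tool pointing down it reaches from about 275 to 750 mm from the base axis. Payload 10.2 kg.
Tool frame: the origin (TCP) lies between the finger pads; the fingertips stand 17 mm ahead of it and the grasp point (between the pads) lies 2 mm behind it; z points along the fingers, y is the line along which they close (so a half turn about z gives the same grasp; the last joint's range is limited). The gripper opens to 85 mm and grips with 20 to 120 N. Pads are 22 mm wide; open, the fingers measure 114 mm over their backs; the gripper's body (76 mm by 85 mm) begins 54 mm behind the grasp point. The pads swing forward as they close: fully open they stand 13 mm farther back than shut.
Start: joints at [0.933, 0.313, 1.498, -0, 1.331, -0.223], TCP at [211.592, 480.479, 248.294] pointing down, gripper open.
Joint ranges: [-2.94, 2.94], [-0.97, 2.17], [0.19, 2.56], [-1.23, 4.37], [0.02, 3.11], [-2.88, 2.88]. Speed limits (rad/s): [2.39, 2.39, 3.01, 3.14, 3.14, 3.14].

## Interface

Orientations are given as a unit quaternion [w, x, y, z].
In Python, from rig import * gives the robot as it stands.
- The arm moves only by the tool step_arm, never from a script. Its argument "commands" is text: rows parted by semicolons, each of 7 numbers parted by spaces: the opening, from 0 (shut) to 1 (fully open), then the shift along the tool's x, y, z in cm, then the turn, a rotation vector about the tool's x, y, z in rad. In form: hand x y z rx ry rz; .... A call has 1 to 20 rows; each row is the pose to reach, as a shift and turn from the pose commanded when the call began, along the tool's axes at that moment; what a row does not reach only later rows make up. A row lasts 1/12 s, in which the tool goes at most 41.7 mm and 7.16 degrees, less where a joint would pass 70% of its speed; a pose out of reach is approached as far as the arm can. A call with a gripper value outside its range is refused whole. The fingers move at their own pace and stop on an object; "newtons" is the grip in N (left out, the last holds). Time passes only in rows, so rows that repeat a pose let the fingers close. It gives the time, the measured TCP pose, the force, the opening and the grip force at its end, in the units of the state.
- sense(): the state, without advancing time (a new reading comes with each control period).
- capture(name): name is "scene" or "top" or "wrist"; returns the picture (420x560x3 uint8, red, green, blue); there is no depth.
- camera_model(name): a dict with "mtx" (3x3 intrinsics, pixels), "eye" and "rotation" of the camera in the world. Camera axes: x right, y down, z forward; pixel columns grow to the right and rows downward; lengths in mm; the calibration is good to about 2 mm. A picture is of the moment at which its call begins: read the wrist's pose just before it. camera_model takes no time and is no camera call; for the wrist camera it gives the pose at the moment of the call.
- finish_job(): hands the job in; it is judged then, once.
Trained networks look in the newest picture that a camera, given by its name, has taken for a name from the list of things; names that differ only in an ending like _2 or _b are one class to them, and where a whole thing is asked for, a point or a joint stands for the part that bears it (a point fixed in the world has none). Each returns a list of dicts, best first, with "score" (0 to 1); they miss things now and then, are a little off and sometimes report something else, mostly with a low value. They report only what shows in the picture. A call takes as long as a camera call. They do not tell look-alikes from the thing itself.
- search_frame(camera, label): "rect" ([centre column, centre row, width, height] in pixels, round what is visible of it).
- trace(camera, label): "mask" (420x560 bool, what is visible of it) and "rect" ([centre column, centre row, width, height] in pixels, round what is visible of it).
- spot_point(camera, label): "xy" ([column, row] in pixels: a listed point, or the origin of a listed thing).
The state is a dict: "time_s": time; "joints": joint angles; "dq": joint speeds; "tau": joint torques, N m; "eef_pos": TCP position; "ee_rot": TCP orientation; "force": force on the tool from outside, world axes, zero at the start; "wrist_torque": the same for the moment, N m; "grip_width": opening from 0.0 (shut) to 1.0 (fully open); "grip_force": force on a finger pad.
Only numpy, scipy, OpenCV 4.12 (cv2) and the standard library are available. Lean on these libraries where they do the work, as an engineer would, in place of code of your own. Each camera call takes 0.05 s, during which the arm holds its last target. There are 200 camera calls.

## Working session

There is one attempt and no reset: what is moved stays moved. The work goes in short steps, Python scripts to look and compute and a tool call to move; the robot and the scene stay as the last step left them, time stands still between calls to the robot, and variables do not carry over. Pictures are saved under pics/ and viewed, at most 14 in all, crops included, and the job is handed in when it is done.

Besides the shell and the picture viewer there is one more tool, called after "Emit:" by a JSON object that holds its "method" and its "body". step_arm: Moves the arm, as the interface text tells. Its arguments: {"type":"object","properties":{"commands":{"type":"string"},"newtons":{"type":"number"}},"required":["commands"]}

```bash
mkdir -p pics; ls; python3 - <<'E'
from rig import *
import cv2
for n in("scene","top"):
    cv2.imwrite(f"pics/{n}0.png",capture(n)[:,:,::-1])
    m=camera_model(n);print(n,m)
    for l in "flask_small flask_medium flask_large base_small base_medium base_large rusty_small rusty_large bur_bowl".split():
        print(l,[(round(d["score"],2),[round(float(v)) for v in d["rect"]]) for d in search_frame(n,l)][:5])
print(sense())
E
```

```text
pics
scene {'mtx': array([[385.28524292,   0.        , 279.1093132 ],
       [  0.        , 385.28524292, 210.04038198],
       [  0.        ,   0.        ,   1.        ]]), 'eye': array([965.70295601, 618.94758111, 596.72609725]), 'rotation': array([-0.14707379,  0.27835086,  0.8457175 , -0.43087355])}
flask_small [(0.91, [442, 304, 26, 33]), (0.9, [384, 244, 23, 30]), (0.75, [405, 268, 18, 28]), (0.66, [376, 281, 20, 31]), (0.62, [445, 265, 22, 26])]
flask_medium [(0.83, [330, 242, 24, 33]), (0.28, [191, 164, 14, 20])]
flask_large [(0.93, [202, 202, 30, 40]), (0.29, [256, 156, 23, 19])]
base_small [(0.7, [286, 213, 23, 27]), (0.36, [406, 268, 22, 31])]
base_medium [(0.56, [287, 213, 21, 25])]
base_large [(0.89, [401, 332, 53, 51])]
rusty_small [(0.67, [190, 162, 17, 23])]
rusty_large [(0.66, [266, 276, 30, 52])]
bur_bowl [(0.84, [256, 157, 20, 18])]
top {'mtx': array([[385.08604357,   0.        , 277.87445513],
       [  0.        , 385.08604357, 208.09607873],
       [  0.        ,   0.        ,   1.        ]]), 'eye': array([320.66546967, -18.7894806 , 906.83447442]), 'rotation':
[... 661 characters left out ...]
1.0, 'joints': array([ 9.32593902e-01,  3.12883914e-01,  1.49771187e+00, -6.31820337e-06,
        1.33097360e+00, -2.23396607e-01]), 'dq': array([ 1.73796008e-03,  6.50675419e-04,  9.10320735e-05,  3.45568800e-04,
        3.25365497e-04, -1.96953174e-03]), 'tau': array([ 3.97126469e-04, -4.12166476e+01, -2.59904301e+01, -6.20877881e-05,
        3.43324555e-04, -7.81342777e-06]), 'eef_pos': array([211.59642447, 480.47794195, 248.29793912]), 'ee_rot': array([7.64868630e-06, 2.05918430e-01, 9.78569160e-01, 9.29398778e-06]), 'force': array([ 0.37342477, -0.14120226,  0.43779209]), 'wrist_torque': array([-0.00793565, -0.00981142, -0.0155862 ]), 'grip_force': 0.0, 'grip_width': 1.0033614094702559}
```

```bash
python3 - <<'E'
import cv2
a=cv2.imread("pics/top0.png");cv2.imwrite("pics/top0z.png",cv2.resize(a[110:300,70:470],(800,380),interpolation=cv2.INTER_CUBIC))
a=cv2.imread("pics/scene0.png");cv2.imwrite("pics/scene0z.png",cv2.resize(a[130:370,160:480],(800,600),interpolation=cv2.INTER_CUBIC))
E
```

```text
(no output)
```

View pics/top0z.png

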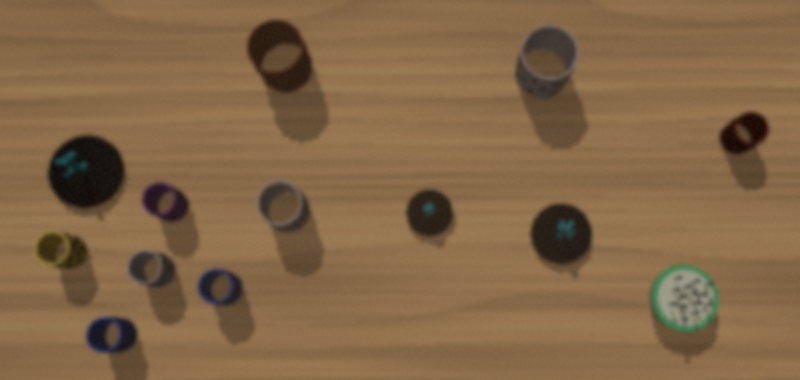

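View pics/scene0z.png

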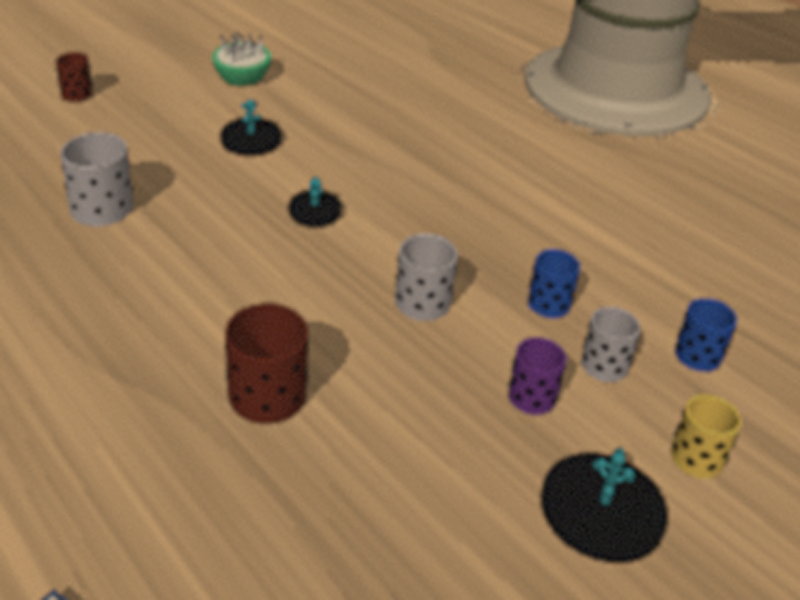

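```bash
cat > h.py <<'E'
import numpy as np,cv2
from rig import *
from scipy.spatial.transform import Rotation as R
def rot(q): return R.from_quat(np.r_[q[1:],q[0]]).as_matrix()
def ray(m,uv,z):
    d=rot(m["rotation"])@np.linalg.inv(m["mtx"])@np.array([uv[0],uv[1],1.]); e=m["eye"]
    return (e+d*(z-e[2])/d[2])
def proj(m,p):
    c=m["mtx"]@rot(m["rotation"]).T@(np.asarray(p,float)-m["eye"]); return c[:2]/c[2]
def tool(dxyz):  # world shift -> tool cm
    s=sense(); return rot(s["ee_rot"]).T@np.asarray(dxyz)/10
E
python3 - <<'E'
from h import *
m=camera_model("top"); s=camera_model("scene")
P=dict(fs=(145,266,50),fm=(282,205,60),fl=(547,54,72),bs=(430,213,12),bm=(562,234,12),bl=(87,172,12),rs=(756,125,50),rl=(276,48,72),bowl=(685,298,45),pur=(160,200,50),yel=(53,249,50),blu=(214,286,50),blu2=(104,335,50))
for k,(u,v,z) in P.items():
    p=ray(m,(70+u/2,110+v/2),z); q=proj(s,[p[0],p[1],z])
    print(k,p.round(),"R",round(np.hypot(p[0],p[1])),"scenezoom",((q-[160,130])*2.5).round())
print(rot(sense()["ee_rot"]).round(3))
w=camera_model("wrist");print(w, rot(w["rotation"]).round(3))
E
```

```text
fs [402. 305.  50.] R 505 scenezoom [610. 321.]
fm [470. 151.  60.] R 493 scenezoom [425. 248.]
fl [ 641. -149.   72.] R 658 scenezoom [ 95. 150.]
bs [468. -15.  12.] R 468 scenezoom [312. 202.]
bm [ 442. -169.   12.] R 474 scenezoom [249. 131.]
bl [519. 397.  12.] R 653 scenezoom [599. 494.]
rs [ 562. -387.   50.] R 682 scenezoom [65. 58.]
rl [651. 161.  72.] R 670 scenezoom [265. 327.]
bowl [ 366. -296.   45.] R 471 scenezoom [241.  47.]
pur [478. 292.  50.] R 560 scenezoom [537. 351.]
yel [422. 411.  50.] R 589 scenezoom [708. 411.]
blu [380. 226.  50.] R 442 scenezoom [555. 262.]
blu2 [326. 346.  50.] R 475 scenezoom [708. 312.]
[[-0.915  0.403  0.   ]
 [ 0.403  0.915  0.   ]
 [-0.     0.    -1.   ]]
{'mtx': array([[302.37152314,   0.        , 279.14116618],
       [  0.        , 302.37152314, 211.5588343 ],
       [  0.        ,   0.        ,   1.        ]]), 'eye': array([147.81342235, 508.33919905, 373.69282718]), 'rotation': array([0.12047912, 0.82879678, 0.54073703, 0.07863928])} [[ 0.403  0.877  0.261]
 [ 0.915 -0.386 -0.115]
 [ 0.     0.285 -0.959]]
```

Candidates for the small flask (top picture): steel (143,243), purple (150,210), yellow (97,235), blue (177,253), blue (122,278). I choose the bright steel one at (143,243), and check it closely with the wrist camera from above it.

Emit:
{"method": "step_arm", "body": {"commands": "1 -24.4 -8.4 4.8 0 0 0.6;1 -24.4 -8.4 4.8 0 0 0.6;1 -24.4 -8.4 4.8 0 0 0.6;1 -24.4 -8.4 4.8 0 0 0.6;1 -24.4 -8.4 4.8 0 0 0.6;1 -24.4 -8.4 4.8 0 0 0.6;1 -24.4 -8.4 4.8 0 0 0.6;1 -24.4 -8.4 4.8 0 0 0.6;1 -24.4 -8.4 4.8 0 0 0.6;1 -24.4 -8.4 4.8 0 0 0.6;1 -24.4 -8.4 4.8 0 0 0.6;1 -24.4 -8.4 4.8 0 0 0.6", "newtons": 40}}

```text
time_s: 2.0
eef_pos: [400.3, 306.2, 200.6]
ee_rot: [0.0, 0.485, 0.874, 0.0]
force: [-0.8, 0.3, 0.3]
grip_width: 0.997
grip_force: 0.0
```

```bash
python3 - <<'E'
from h import *
print(sense()); m=camera_model("wrist"); a=capture("wrist"); cv2.imwrite("pics/w1.png",a[:,:,::-1])
for p in ([402,305,50],[402,305,0]): print(proj(m,p))
for l in("flask_small",):
  for d in trace("wrist",l): print(l,d["score"],d["rect"], a[d["mask"]].mean(0))
E
```

```text
{'time_s': 2.0, 'joints': array([ 4.20026633e-01,  3.10022666e-01,  1.63155320e+00,  1.21943807e-04,
        1.19955255e+00, -1.37919572e-01]), 'dq': array([-0.00673051,  0.00037367, -0.00158433, -0.00188319, -0.0006653 ,
       -0.00122443]), 'tau': array([-1.53144272e-01, -3.96050119e+01, -2.45765930e+01, -1.83477852e-03,
        1.13707283e-04,  5.83452929e-03]), 'eef_pos': array([400.30690427, 306.17988201, 200.59544806]), 'ee_rot': array([9.39998126e-05, 4.85073443e-01, 8.74473383e-01, 2.19712446e-04]), 'force': array([-0.83499993,  0.27648166,  0.32364799]), 'wrist_torque': array([ 0.09099889, -0.00650583,  0.02792047]), 'grip_force': 0.0, 'grip_width': 0.9974201149348322}
[278.3654107  201.28239571]
[278.43112405 189.84086128]
flask_small 0.94 [338.5, 244.1, 42.8, 47.0] [78.67392697 37.93529789 89.30941704]
flask_small 0.86 [223.1, 251.0, 40.9, 48.3] [ 28.78914535  62.09357455 116.5595758 ]
flask_small 0.74 [234.7, 122.6, 46.3, 40.8] [ 33.79484425  72.58968851 133.66487648]
flask_small 0.59 [361.6, 114.4, 54.3, 48.4] [135.81987578 117.51414769  10.21325052]
flask_small 0.58 [282.8, 198.5, 41.2, 48.8] [128.17054986 120.9860205  117.23765144]
```

View pics/w1.png

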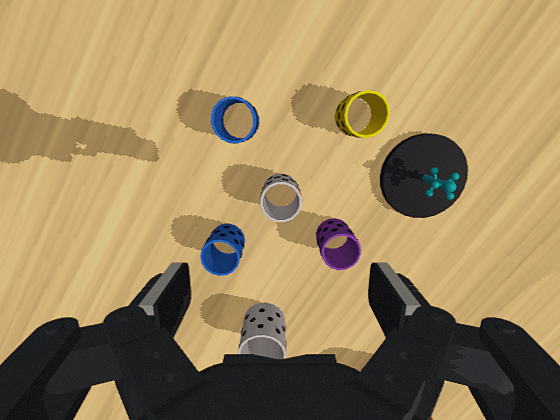

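```bash
cat >> h.py <<'E'
from scipy.optimize import least_squares
def cent(pts):
    h=cv2.convexHull(np.asarray(pts,np.float32)); M=cv2.moments(h); return np.array([M["m10"],M["m01"]])/M["m00"],M["m00"]
T=np.linspace(0,2*np.pi,60,endpoint=False)
def cyl(m,x,y,r,z0,z1): return np.array([proj(m,[x+r*np.cos(t),y+r*np.sin(t),z]) for z in(z0,z1) for t in T])
def locate(m,mask,guess,r,z0,z1):
    """xy of an upright cylinder whose filled outline has the mask's centroid"""
    v,u=np.nonzero(mask); c,A=cent(np.c_[u,v])
    s=least_squares(lambda p:cent(cyl(m,*p,r,z0,z1))[0]-c,guess).x
    return s.round(1),"area mask/model",A,cent(cyl(m,*s,r,z0,z1))[1]
def best(m,cam,label,guess,r,z0,z1):
    """trace, take the mask nearest to where the guess projects"""
    g=cent(cyl(m,*guess,r,z0,z1))[0]; L=trace(cam,label)
    if not L: return None
    d=min(L,key=lambda d:np.hypot(*(np.array(d["rect"][:2])-g)))
    return (label,d["score"])+locate(m,d["mask"],guess,r,z0,z1)
E
python3 - <<'E'
from h import *
m=camera_model("wrist"); capture("wrist")
print(best(m,"wrist","flask_small",(402,305),20,0,50))
print(best(m,"wrist","base_large",(519,397),45,0,12))
print(tool([10,0,0]),tool([0,10,0]))
E
```

```text
('flask_small', 0.69, array([404.3, 305.4]), 'area mask/model', 1611.0, 1654.3974504980724)
('base_large', 0.89, array([524.2, 400.1]), 'area mask/model', 5776.5, 6046.743265023921)
[-5.28298941e-01  8.49058434e-01  6.99299201e-05] [8.49058436e-01 5.28298942e-01 1.03932431e-05]
```

Emit:
{"method": "step_arm", "body": {"commands": "0.8 -0.28 0.3 8 0 0 0;0.8 -0.28 0.3 12 0 0 0;0.8 -0.28 0.3 15 0 0 0;0.8 -0.28 0.3 17 0 0 0;0.8 -0.28 0.3 17 0 0 0;0.8 -0.28 0.3 17 0 0 0;0.8 -0.28 0.3 17 0 0 0;0 -0.28 0.3 17 0 0 0;0 -0.28 0.3 17 0 0 0;0 -0.28 0.3 17 0 0 0;0 -0.28 0.3 17 0 0 0;0 -0.28 0.3 17 0 0 0;0 -0.28 0.3 17 0 0 0;0 -0.28 0.3 17 0 0 0;0 -0.28 0.3 17 0 0 0;0 -0.28 0.3 17 0 0 0;0 -0.28 0.3 17 0 0 0"}}

```text
time_s: 3.67
eef_pos: [406.0, 304.9, 32.5]
ee_rot: [0.001, 0.486, 0.874, 0.001]
force: [-2.2, -1.4, 10.8]
grip_width: 0.455
grip_force: 39.1
```

Emit:
{"method": "step_arm", "body": {"commands": "0 0 0 -4 0 0 0;0 0 0 -8 0 0 0;0 0 0 -12 0 0 0;0 -4 -1.2 -12 0 0 0;0 -8 -2.4 -12 0 0 0;0 -12 -3.6 -12 0 0 0;0 -16 -4.8 -12 0 0 0;0 -20 -6 -12 0 0 0;0 -24 -8 -12 0 0 0;0 -28 -10 -12 0 0 0;0 -31 -11.5 -12 0 0 0;0 -35 -11.5 -12 0 0 0;0 -38.5 -11.5 -12 0 0 0;0 -38.5 -11.5 -12 0 0 0;0 -38.5 -11.5 -12 0 0 0;0 -38.5 -11.5 -12 0 0 0"}}

```text
time_s: 5.0
eef_pos: [510.2, -82.8, 150.8]
ee_rot: [0.0, 0.486, 0.874, 0.0]
force: [-0.0, 1.1, -1.2]
grip_width: 0.45
grip_force: 41.2
```

```bash
python3 - <<'E'
from h import *
s=sense();print(s["eef_pos"],s["grip_width"],s["grip_force"],s["force"]);m=camera_model("wrist"); a=capture("wrist"); cv2.imwrite("pics/w2.png",a[:,:,::-1])
print(best(m,"wrist","base_small",(468,-15),28,0,12))
print(best(m,"wrist","flask_medium",(470,151),26,0,60))
print([ (d["score"],d["rect"]) for d in search_frame("wrist","base_small")], proj(m,[468,-15,12]))
print(tool([10,0,0]),tool([0,10,0]))
E
```

```text
[510.24722059 -82.76323674 150.7621398 ] 0.44974043902580135 41.24839883297682 [-0.01330992  1.13126391 -1.24342627]
('base_small', 0.89, array([471.4, -15. ]), 'area mask/model', 3482.5, 3763.543304120074)
None
[(0.74, [283.0, 112.1, 66.4, 68.6])] [277.22000711 109.3244671 ]
[-5.28927349e-01  8.48667062e-01  2.79302667e-04] [ 8.48667086e-01  5.28927381e-01 -5.26287667e-05]
```

View pics/w2.png

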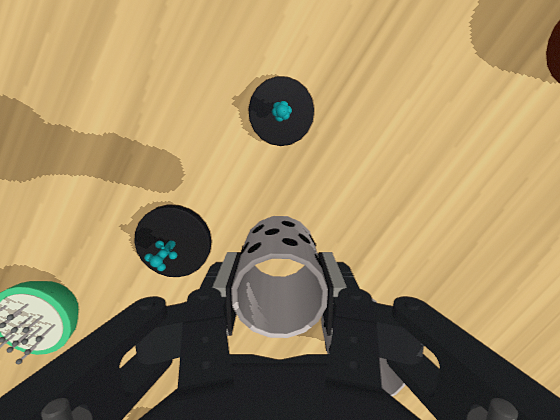

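```bash
python3 - <<'E'
from h import *
s=sense();m=camera_model("wrist");e=s["eef_pos"]
print(best(m,"wrist","base_medium",(442,-169),36,0,12))
for d in trace("wrist","flask_small"): 
    print(d["score"],d["rect"]); 
g=cyl(m,e[0],e[1],20,118,168);print("model rect",g.min(0),g.max(0),"top rim",g[60:].min(0),g[60:].max(0))
print(best(m,"wrist","flask_small",e[:2],20,118,168))
E
```

```text
('base_medium', 0.69, array([ 447.1, -168.3]), 'area mask/model', 4302.5, 4615.704982891097)
0.6 [281.6, 278.6, 96.0, 123.9]
model rect [226.73899397 216.87057717] [324.77156382 341.41076487] top rim [226.73899397 255.58173774] [324.77156382 341.41076487]
('flask_small', 0.6, array([510.8, -80. ]), 'area mask/model', 9115.5, 9366.96459979657)
```

Emit:
{"method": "step_arm", "body": {"commands": "0 4 0.1 0 0 0 0;0 7.7 0.1 0 0 0 0;0 7.7 0.1 0 0 0 0;0 7.7 0.1 2 0 0 0;0 7.7 0.1 4 0 0 0;0 7.7 0.1 5.5 0 0 0;0 7.7 0.1 6.5 0 0 0;0 7.7 0.1 7.5 0 0 0;0 7.7 0.1 8.3 0 0 0;0 7.7 0.1 9 0 0 0;0 7.7 0.1 9.6 0 0 0;0 7.7 0.1 10.1 0 0 0;0 7.7 0.1 10.4 0 0 0;0 7.7 0.1 10.5 0 0 0;0 7.7 0.1 10.5 0 0 0;0 7.7 0.1 10.5 0 0 0"}}

```text
time_s: 6.68
eef_pos: [471.0, -17.4, 45.5]
ee_rot: [0.0, 0.486, 0.874, 0.0]
force: [0.3, -1.4, -0.9]
grip_width: 0.453
grip_force: 41.2
```

Emit:
{"method": "step_arm", "body": {"commands": "0 0 0 0.1 0 0 0;0 0 0 0.1 0 0 0;0 0 0 0.15 0 0 0;0 0 0 0.15 0 0 0;0 0 0 0.15 0 0 0"}}

```text
time_s: 7.1
eef_pos: [471.1, -17.4, 44.5]
ee_rot: [0.0, 0.486, 0.874, 0.0]
force: [-1.8, 0.6, 7.6]
grip_width: 0.459
grip_force: 42.1
```

Emit:
{"method": "step_arm", "body": {"commands": "0.5 0 0 0 0 0 0;0.55 0 0 0 0 0 0;0.7 0 0 0 0 0 0;0.9 0 0 0 0 0 0;1 0 0 0 0 0 0;1 0 0 0 0 0 0;1 0 0 0 0 0 0;1 0 0 -4 0 0 0;1 0 0 -8 0 0 0;1 0 0 -12 0 0 0;1 -4 0 -12 0 0 0;1 -8 0 -12 0 0 0;1 -8 0 -12 0 0 0;1 -8 0 -12 0 0 0"}}

```text
time_s: 8.27
eef_pos: [513.3, -86.5, 163.4]
ee_rot: [-0.0, 0.487, 0.874, -0.0]
force: [0.1, 0.8, 0.2]
grip_width: 1.004
grip_force: 0.0
```

```bash
python3 - <<'E'
from h import *
s=sense();print(s["eef_pos"]);m=camera_model("wrist"); a=capture("wrist"); cv2.imwrite("pics/w3.png",a[:,:,::-1])
print(best(m,"wrist","flask_small",(471,-15),20,12,62))
print(best(m,"wrist","base_small",(471,-15),28,0,12))
print(tool([10,0,0]),tool([0,10,0]))
E
```

```text
[513.29259751 -86.45285557 163.43958697]
('flask_small', 0.95, array([472. , -15.7]), 'area mask/model', 2488.5, 2654.4586757934303)
('base_small', 0.82, array([474.8, -16.4]), 'area mask/model', 2762.0, 3440.74433531682)
[-0.52831036  0.84905081 -0.00093697] [8.49050855e-01 5.28310911e-01 4.75707844e-04]
```

View pics/w3.png

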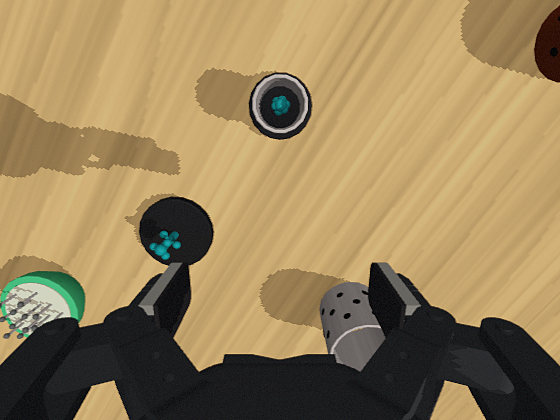

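Emit:
{"method": "step_arm", "body": {"commands": "1 22.3 9 -3.7 0 0 0;1 22.3 9 -3.7 0 0 0;1 22.3 9 -3.7 0 0 0;1 22.3 9 -3.7 0 0 0;1 22.3 9 -3.7 0 0 0;1 22.3 9 -3.7 0 0 0;1 22.3 9 -3.7 0 0 0;1 22.3 9 -3.7 0 0 0;1 22.3 9 -3.7 0 0 0;1 22.3 9 -3.7 0 0 0"}}

```text
time_s: 9.25
eef_pos: [471.7, 150.9, 200.5]
ee_rot: [-0.0, 0.486, 0.874, -0.0]
force: [-0.5, -0.5, 0.2]
grip_width: 1.002
grip_force: 0.0
```

```bash
python3 - <<'E'
from h import *
s=sense();print(s["eef_pos"]);m=camera_model("wrist"); a=capture("wrist"); cv2.imwrite("pics/w4.png",a[:,:,::-1])
p=best(m,"wrist","flask_medium",(472,151),26,0,60)
print(p, tool(np.r_[p[2]-s["eef_pos"][:2],30-s["eef_pos"][2]]))
E
```

```text
[471.68717762 150.85979182 200.51568227]
('flask_medium', 0.82, array([475. , 153.9]), 'area mask/model', 2758.0, 2861.612794507295) [ 0.08141182  0.45062199 17.05134797]
```

View pics/w4.png

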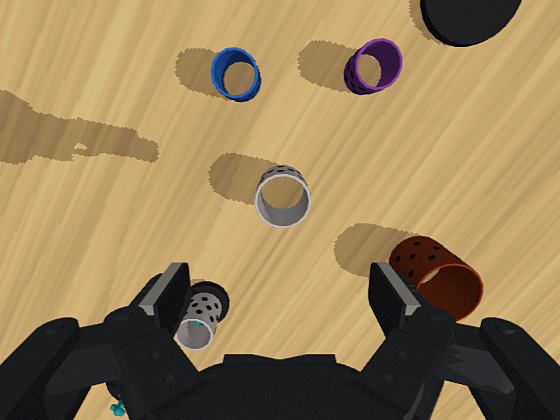

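Emit:
{"method": "step_arm", "body": {"commands": "1 0.1 0.25 8 0 0 0;1 0.1 0.25 12 0 0 0;1 0.1 0.25 15 0 0 0;1 0.1 0.25 16 0 0 0;1 0.1 0.25 16 0 0 0;1 0.1 0.25 16 0 0 0;0 0.1 0.25 16 0 0 0;0 0.1 0.25 16 0 0 0;0 0.1 0.25 16 0 0 0;0 0.1 0.25 16 0 0 0;0 0.1 0.25 16 0 0 0;0 0.1 0.25 16 0 0 0;0 0.1 0.25 16 0 0 0;0 0.1 0.25 16 0 0 0", "newtons": 50}}

```text
time_s: 10.52
eef_pos: [474.5, 153.8, 43.1]
ee_rot: [0.002, 0.486, 0.874, 0.001]
force: [-2.8, -1.1, 10.4]
grip_width: 0.588
grip_force: 50.6
```

Emit:
{"method": "step_arm", "body": {"commands": "0 0 0 -4 0 0 0;0 0 0 -8 0 0 0;0 0 0 -12 0 0 0;0 -3.4 -2 -12 0 0 0;0 -6.8 -4 -12 0 0 0;0 -10 -6 -12 0 0 0;0 -13.6 -8 -12 0 0 0;0 -17 -10 -12 0 0 0;0 -20.4 -12 -12 0 0 0;0 -23.8 -14 -12 0 0 0;0 -27 -16 -12 0 0 0;0 -30.6 -18 -12 0 0 0;0 -33.8 -19.1 -12 0 0 0;0 -33.8 -19.1 -12 0 0 0;0 -33.8 -19.1 -12 0 0 0;0 -33.8 -19.1 -12 0 0 0"}}

```text
time_s: 11.85
eef_pos: [489.3, -233.5, 161.2]
ee_rot: [-0.0, 0.486, 0.874, 0.0]
force: [0.8, -0.0, -3.4]
grip_width: 0.582
grip_force: 54.1
```

```bash
python3 - <<'E'
from h import *
s=sense();e=s["eef_pos"];print(e,s["grip_width"],s["force"]);m=camera_model("wrist"); a=capture("wrist"); cv2.imwrite("pics/w5.png",a[:,:,::-1])
b=best(m,"wrist","base_medium",(447,-168),36,0,12)
f=best(m,"wrist","flask_medium",e[:2],26,e[2]-40,e[2]+20)
print(b,f)
if f: print(tool(np.r_[b[2]-f[2],0]))
print(tool(np.r_[b[2]-e[:2],0]))
E
```

```text
[ 489.31093245 -233.48172522  161.20841931] 0.5820081651546349 [ 0.81173705 -0.04250192 -3.39239435]
('base_medium', 0.97, array([ 446.7, -169.4]), 'area mask/model', 5465.0, 5733.365443238348) None
[ 7.69225428e+00 -2.25418086e-01 -1.22575740e-03]
```

View pics/w5.png

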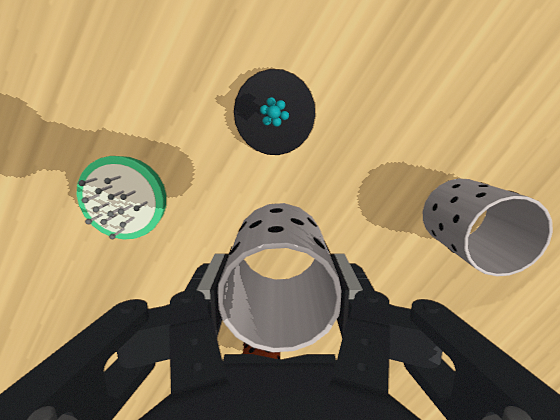

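Emit:
{"method": "step_arm", "body": {"commands": "0 4 -0.4 0 0 0 0;0 7.7 -0.4 0 0 0 0;0 7.7 -0.4 0 0 0 0;0 7.7 -0.4 2 0 0 0;0 7.7 -0.4 4 0 0 0;0 7.7 -0.4 5.5 0 0 0;0 7.7 -0.4 6.5 0 0 0;0 7.7 -0.4 7.5 0 0 0;0 7.7 -0.4 8.3 0 0 0;0 7.7 -0.4 9 0 0 0;0 7.7 -0.4 9.6 0 0 0;0 7.7 -0.4 10 0 0 0;0 7.7 -0.4 10.3 0 0 0;0 7.7 -0.4 10.5 0 0 0;0 7.7 -0.4 10.5 0 0 0;0 7.7 -0.4 10.5 0 0 0"}}

```text
time_s: 13.33
eef_pos: [445.6, -170.9, 55.9]
ee_rot: [0.0, 0.486, 0.874, -0.0]
force: [-1.1, -0.3, -2.7]
grip_width: 0.581
grip_force: 54.1
```

Emit:
{"method": "step_arm", "body": {"commands": "0 0 0 0.1 0 0 0;0 0 0 0.1 0 0 0;0 0 0 0.15 0 0 0;0 0 0 0.15 0 0 0;0 0 0 0.15 0 0 0"}}

```text
time_s: 13.75
eef_pos: [445.8, -171.0, 55.1]
ee_rot: [0.001, 0.486, 0.874, -0.0]
force: [-3.2, 1.1, 8.7]
grip_width: 0.585
grip_force: 55.2
```

Emit:
{"method": "step_arm", "body": {"commands": "0.62 0 0 0 0 0 0;0.68 0 0 0 0 0 0;0.8 0 0 0 0 0 0;0.9 0 0 0 0 0 0;1 0 0 0 0 0 0;1 0 0 0 0 0 0;1 0 0 0 0 0 0;1 0 0 0 0 0 0;1 0 0 -4 0 0 0;1 0 0 -8 0 0 0;1 0 0 -12 0 0 0;1 -4 0 -12 0 0 0;1 -8 0 -12 0 0 0;1 -8 0 -12 0 0 0;1 -8 0 -12 0 0 0"}}

```text
time_s: 15.0
eef_pos: [487.8, -239.7, 173.7]
ee_rot: [-0.0, 0.487, 0.874, 0.0]
force: [0.1, 0.3, 0.0]
grip_width: 1.001
grip_force: 0.0
```

```bash
python3 - <<'E'
from h import *
s=sense();print(s["eef_pos"]);m=camera_model("wrist"); a=capture("wrist"); cv2.imwrite("pics/w6.png",a[:,:,::-1])
print(best(m,"wrist","flask_medium",(445,-169),26,12,72))
print(best(m,"wrist","base_medium",(445,-169),36,0,12))
E
```

```text
[ 487.81577431 -239.67592098  173.65719065]
('flask_medium', 0.87, array([ 447.5, -170.4]), 'area mask/model', 4171.5, 4445.769831052108)
('base_medium', 0.85, array([ 446., -171.]), 'area mask/model', 4668.5, 5294.994281490974)
```

View pics/w6.png

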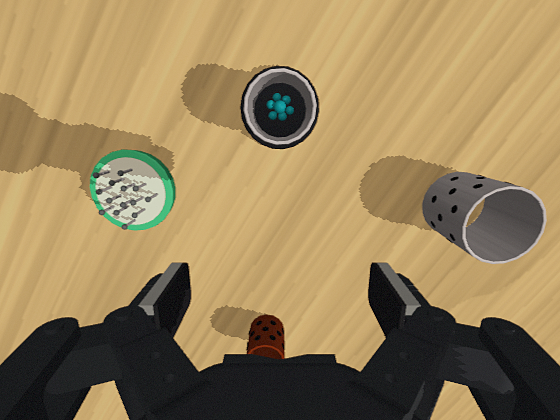

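Emit:
{"method": "step_arm", "body": {"commands": "1 -0.4 18 -3.6 0 0 0;1 -0.4 18 -3.6 0 0 0;1 -0.4 18 -3.6 0 0 0;1 -0.4 18 -3.6 0 0 0;1 -0.4 18 -3.6 0 0 0;1 -0.4 18 -3.6 0 0 0;1 -0.4 18 -3.6 0 0 0;1 -0.4 18 -3.6 0 0 0;1 -0.4 18 -3.6 0 0 0"}}

```text
time_s: 15.9
eef_pos: [641.7, -147.7, 210.3]
ee_rot: [-0.0, 0.486, 0.874, -0.0]
force: [-0.4, -0.5, -0.2]
grip_width: 0.999
grip_force: 0.0
```

```bash
python3 - <<'E'
from h import *
s=sense();print(s["eef_pos"]);m=camera_model("wrist"); a=capture("wrist"); cv2.imwrite("pics/w7.png",a[:,:,::-1])
p=best(m,"wrist","flask_large",(643,-148),33,0,72)
print(p, tool(np.r_[p[2]-s["eef_pos"][:2],48-s["eef_pos"][2]]))
E
```

```text
[ 641.74969658 -147.67544715  210.28721445]
('flask_large', 0.81, array([ 646.1, -152.6]), 'area mask/model', 4396.0, 4506.837837375118) [-0.6504056   0.11378541 16.22859171]
```

View pics/w7.png

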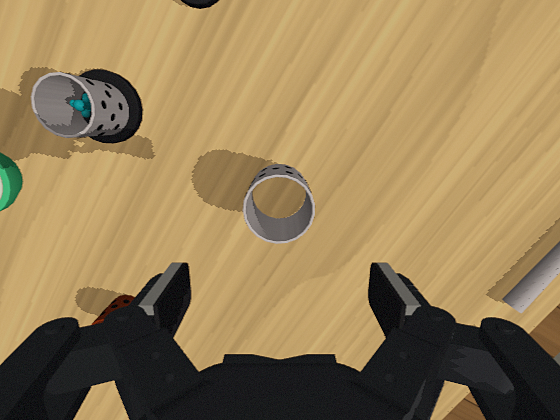

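Emit:
{"method": "step_arm", "body": {"commands": "1 -0.65 -0.1 4 0 0 0;1 -0.65 -0.1 8 0 0 0;1 -0.65 -0.1 10 0 0 0;1 -0.65 -0.1 12 0 0 0;1 -0.65 -0.1 13 0 0 0;1 -0.65 -0.1 13 0 0 0", "newtons": 60}}

```text
time_s: 16.5
eef_pos: [644.1, -153.2, 78.2]
ee_rot: [-0.002, 0.486, 0.874, -0.0]
force: [-1.1, -0.6, 0.8]
grip_width: 1.002
grip_force: 0.0
```

Emit:
{"method": "step_arm", "body": {"commands": "1 0 0 1.5 0 0 0;1 0 0 3 0 0 0;1 0 0 3 0 0 0;1 0 0 3 0 0 0;0 0 0 3 0 0 0;0 0 0 3 0 0 0;0 0 0 3 0 0 0;0 0 0 3 0 0 0;0 0 0 3 0 0 0;0 0 0 3 0 0 0;0 0 0 3 0 0 0"}}

```text
time_s: 17.42
eef_pos: [646.1, -153.6, 52.8]
ee_rot: [0.002, 0.486, 0.874, 0.0]
force: [-2.1, -0.5, 6.7]
grip_width: 0.766
grip_force: 66.5
```

Emit:
{"method": "step_arm", "body": {"commands": "0 0 0 -4 0 0 0;0 0 0 -8 0 0 0;0 0 0 -13 0 0 0;0 3.7 1.6 -13 0 0 0;0 7.4 3.1 -13 0 0 0;0 11.1 4.7 -13 0 0 0;0 14.8 6.3 -13 0 0 0;0 18.5 7.8 -13 0 0 0;0 22.2 9.4 -13 0 0 0;0 26 11 -13 0 0 0;0 29.7 12.5 -13 0 0 0;0 33.4 14.1 -13 0 0 0;0 37 15.7 -13 0 0 0;0 41 17.2 -13 0 0 0;0 44.5 18.8 -13 0 0 0;0 44.5 18.8 -13 0 0 0;0 44.5 18.8 -13 0 0 0;0 44.5 18.8 -13 0 0 0"}}

```text
time_s: 18.92
eef_pos: [570.2, 323.7, 180.6]
ee_rot: [0.0, 0.486, 0.874, -0.0]
force: [0.5, -0.2, -2.5]
grip_width: 0.764
grip_force: 69.0
```

```bash
python3 - <<'E'
from h import *
s=sense();e=s["eef_pos"];print(e,s["grip_width"],s["force"]);m=camera_model("wrist"); a=capture("wrist"); cv2.imwrite("pics/w8.png",a[:,:,::-1])
b=best(m,"wrist","base_large",(524,400),45,0,12)
print(b,tool(np.r_[b[2]-e[:2],0]))
g=cyl(m,e[0],e[1],33,e[2]-53,e[2]+19)[60:];print("rim model",g.min(0),g.max(0))
E
```

```text
[570.1562682  323.67092812 180.59859622] 0.7643209809284511 [ 0.47791647 -0.21839223 -2.46796985]
('base_large', 0.73, array([524.4, 399.9]), 'area mask/model', 7747.0, 8108.979561634827) [ 8.88987954e+00  1.22922877e-01 -2.56748533e-03]
rim model [193.71119443 225.46226873] [357.8146303  369.08033556]
```

View pics/w8.png

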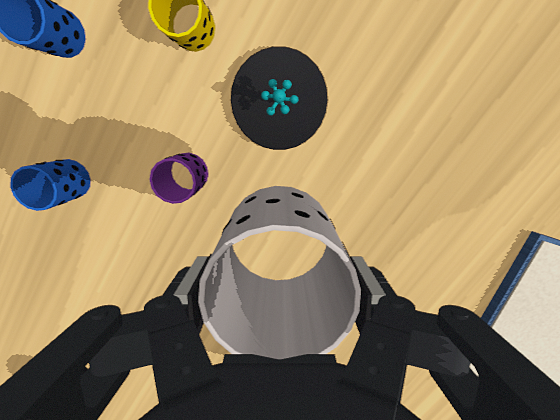

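Emit:
{"method": "step_arm", "body": {"commands": "0 4 -0.1 0 0 0 0;0 8 -0.1 0 0 0 0;0 8.9 -0.1 0 0 0 0;0 8.9 -0.1 1 0 0 0;0 8.9 -0.1 3 0 0 0;0 8.9 -0.1 5 0 0 0;0 8.9 -0.1 6.5 0 0 0;0 8.9 -0.1 7.5 0 0 0;0 8.9 -0.1 8.5 0 0 0;0 8.9 -0.1 9.3 0 0 0;0 8.9 -0.1 10 0 0 0;0 8.9 -0.1 10.6 0 0 0;0 8.9 -0.1 11 0 0 0;0 8.9 -0.1 11.3 0 0 0;0 8.9 -0.1 11.3 0 0 0;0 8.9 -0.1 11.3 0 0 0"}}

```text
time_s: 20.35
eef_pos: [522.4, 399.2, 67.5]
ee_rot: [0.0, 0.486, 0.874, 0.0]
force: [0.9, -0.3, -3.1]
grip_width: 0.771
grip_force: 69.1
```

Emit:
{"method": "step_arm", "body": {"commands": "0 0 0 0.1 0 0 0;0 0 0 0.2 0 0 0;0 0 0 0.2 0 0 0;0 0 0 0.2 0 0 0;0 0 0 0.2 0 0 0"}}

```text
time_s: 20.77
eef_pos: [522.3, 399.1, 65.4]
ee_rot: [0.0, 0.486, 0.874, 0.0]
force: [-0.1, 0.3, -2.9]
grip_width: 0.77
grip_force: 69.1
```

Emit:
{"method": "step_arm", "body": {"commands": "0 0 0 0.1 0 0 0;0 0 0 0.1 0 0 0;0 0 0 0.15 0 0 0;0 0 0 0.15 0 0 0;0 0 0 0.15 0 0 0"}}

```text
time_s: 21.18
eef_pos: [522.4, 399.2, 64.8]
ee_rot: [0.0, 0.486, 0.874, 0.0]
force: [-4.2, -1.3, 6.2]
grip_width: 0.767
grip_force: 69.9
```

Emit:
{"method": "step_arm", "body": {"commands": "0.8 0 0 0 0 0 0;0.85 0 0 0 0 0 0;0.9 0 0 0 0 0 0;1 0 0 0 0 0 0;1 0 0 0 0 0 0;1 0 0 0 0 0 0;1 0 0 0 0 0 0;1 0 0 0 0 0 0;1 0 0 -3 0 0 0;1 0 0 -6 0 0 0;1 0 0 -10 0 0 0;1 0 0 -14 0 0 0;1 -4 0 -14 0 0 0;1 -8 0 -14 0 0 0;1 -8 0 -14 0 0 0;1 -8 0 -14 0 0 0;1 -8 0 -14 0 0 0"}}

```text
time_s: 22.6
eef_pos: [564.3, 331.4, 203.6]
ee_rot: [-0.0, 0.486, 0.874, -0.0]
force: [-0.1, 0.4, 0.1]
grip_width: 0.998
grip_force: 0.0
```

```bash
python3 - <<'E'
from h import *
s=sense();print(s["eef_pos"]);m=camera_model("wrist"); a=capture("wrist")
print(best(m,"wrist","flask_large",(524,400),33,12,84))
t=capture("top");z=cv2.resize(t[110:300,70:470],(800,380),interpolation=cv2.INTER_CUBIC)
cv2.imwrite("pics/end.png",np.vstack([z,np.hstack([cv2.resize(a,(293,220)),np.zeros((220,507,3),np.uint8)])])[:,:,::-1])
E
```

```text
[564.28047615 331.36789089 203.57702835]
('flask_large', 0.74, array([523.6, 400.6]), 'area mask/model', 5935.0, 6144.047912920476)
```

View pics/end.png

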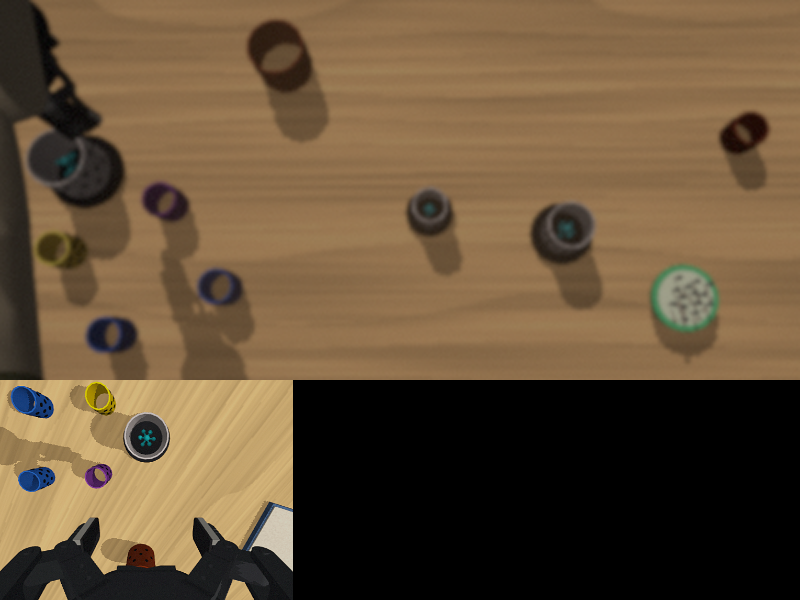

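All three flasks stand on their bases with the trees centred. In the zoomed top view they are at small (430,210), medium (567,230) and large (70,165). The rusty flasks and the bowl have not moved.

```bash
python3 -c "
from rig import *
print(finish_job())"
```

```text
the job is handed in; nothing more can be done
None
```

I lowered the small, medium and large steel flasks, in that order, onto their own bases over the wax trees and handed the job in at about 23 s; the last pictures show all three centred on their bases and the rust-brown flasks and bur bowl unmoved, but the hand-in returned no verdict.

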